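# File the sample box that is not empty

## Robot

A 6-joint arm with a two-finger parallel gripper is mounted at the origin on the work surface. World frame = base frame: x ahead of the robot, y to its left, z up, the work surface at z = 0. Lengths are in m, angles in rad, forces in N, time in s.
With the tool pointing down it reaches from about 0.35 to 0.8 m from the base axis. Payload 7.3 kg.
Tool frame: the origin (TCP) lies at the centre of the arm's flange, where the gripper is bolted on; the fingertips stand 173 mm ahead of it and the grasp point (between the pads) lies 155 mm ahead of it; z points along the fingers, y is the line along which they close (so a half turn about z gives the same grasp; the last joint's range is limited). The gripper opens to 85 mm and grips with 20 to 120 N. Pads are 22 mm wide; open, the fingers measure 114 mm over their backs; the gripper's body (76 mm by 85 mm) begins 54 mm behind the grasp point. The pads swing forward as they close: fully open they stand 13 mm farther back than shut.
Start: joints at [1.193, 0.342, 1.524, -0, 1.275, -0.146], TCP at [0.121, 0.511, 0.405] pointing down, gripper open.
Joint ranges: [-2.53, 2.53], [-0.77, 2.02], [0.04, 2.7], [-1, 4.14], [0.28, 2.66], [-3.11, 3.11]. Speed limits (rad/s): [2.57, 2.57, 3.14, 3.14, 3.14, 3.14].

## Interface

Orientations are given as a unit quaternion [x, y, z, w].
In Python, from workcell import robot gives the robot as it stands. The module is installed in compiled form; this text tells all that it offers.
- The arm moves only by the shell command python3 -m pendant 'ROWS' [OPENING] [FORCE]. ROWS is JSON, a list of rows, each an object with "offset": the shift along the tool's x, y, z in mm, a list of three; "turn": the turn, a rotation vector about the tool's x, y, z in degrees, a list of three. A call has 1 to 5 rows; each row is the pose to reach, as a shift and turn from the pose commanded when the call began, along the tool's axes at that moment; what a row does not reach only later rows make up. A row lasts 1/12 s, in which the tool goes at most 41.7 mm and 7.16 degrees, less where a joint would pass 70% of its speed; a pose out of reach is approached as far as the arm can. A call with a gripper value outside its range is refused whole. OPENING is the closure, from -1 (fully open) to 1 (shut), set as the call begins (- or left out, the last holds). The fingers move at their own pace and stop on an object; FORCE is the grip in N (left out, the last holds). Time passes only in rows, so rows that repeat a pose let the fingers close. It gives the time, the measured TCP pose, the force, the opening and the grip force at its end, in the units of the state.
- robot.sense(): the state, without advancing time (a new reading comes with each control period).
- robot.read_camera(name): name is "side" or "top" or "wrist"; returns a dict with "frame" (420x560x3 uint8, blue, green, red), "depth" (420x560 float32, m along the optical axis (not along the pixel's ray), 0 where there is no reading), "fx", "fy", "cx", "cy" (pixels), "rvec" (rotation vector, rad) and "tvec" (3), from world to camera coordinates, as OpenCV has them. Camera axes: x right, y down, z forward; pixel columns grow to the right and rows downward; lengths in m; the calibration is good to about 2 mm. A picture is of the moment at which its call begins.
- robot.hand_in(): hands the job in; it is judged then, once.
The state is a dict: "t": time; "joint_pos": joint angles; "qvel": joint speeds; "joint_efforts": joint torques, N m; "tcp_pos": TCP position; "eef_rot": TCP orientation; "force": force on the tool from outside, world axes, zero at the start; "moment": the same for the moment, N m; "width": finger opening in m; "grip_force": force on a finger pad.
Only numpy, scipy, OpenCV 4.12 (cv2) and the standard library are available. Lean on these libraries where they do the work, as an engineer would, in place of code of your own. Each camera call takes 0.05 s, during which the arm holds its last target. There are 200 camera calls.

## Task

One of the three closed sample boxes standing in the black rack still holds a steel sample; the other two are empty. Feel by lifting which one is the heavy one, lay it flat and slide it into the aluminium case until it is fully home against the stop. Leave the two empty boxes standing in their own slots of the rack, and do not disturb the jar, screwdriver and tray.

Things in the scene. Friction and masses are not known exactly. Their poses are not given: they have to be found in the camera images.
- box_1: one of three alike closed grey plastic boxes, 135 long x 28 thick x 66 mm wide. Origin at its centre; x along the length, y through the thickness, z along the width. Starts on its long edge (z up) in the rack's +y slot. Empty it weighs 0.1 to 0.15 kg, with the sample 0.5 to 0.75 kg; neither number, place nor looks tell which
- box_2: one of three alike closed grey plastic boxes, 135 long x 28 thick x 66 mm wide. Origin at its centre; x along the length, y through the thickness, z along the width. Starts on its long edge (z up) in the rack's middle slot. Empty it weighs 0.1 to 0.15 kg, with the sample 0.5 to 0.75 kg; neither number, place nor looks tell which
- box_3: one of three alike closed grey plastic boxes, 135 long x 28 thick x 66 mm wide. Origin at its centre; x along the length, y through the thickness, z along the width. Starts on its long edge (z up) in the rack's -y slot. Empty it weighs 0.1 to 0.15 kg, with the sample 0.5 to 0.75 kg; neither number, place nor looks tell which
- rack: fixed black plastic rack, 155 (x) x 180 (y) x 36 mm high; origin under its centre. Three open-topped slots along its x at y = +66, 0 and -66 mm, each 147 x 34 mm with its floor 6 mm up; slot walls 4 mm thick reach 36 mm up, low end stops 16 mm up. A box standing in it reaches 72 mm up
- case: fixed aluminium sleeve, open toward its -x. Origin under its middle, x into the sleeve. Base 4 mm thick, 80 wide, x -90 to +81 mm; its front 70 mm is an open ledge. Mouth at x = -20, back stop at x = +75; inside 70 wide, 33 high (z 4 to 37); outside 41 high. Flared guides stand 14 mm out beside the mouth, 88 wide over all. The box goes in flat; home, it sticks out 40 mm
- case_home (a point): the point where a box's centre lies when it is lying flat and fully home against the back stop: in the case's frame x = 7.5, y = 0, z = 18 mm; axes as the case
- vise: bystander: machine vise bolted to the bench, origin under its -x end; along its x from -18 to +200 mm, 112 mm wide over the crossbar at its -x end (85 mm elsewhere), 90 mm high
- jar: bystander: loose closed amber jar, 56 mm across, 85 mm high; origin under its centre
- screwdriver: bystander: loose screwdriver lying on the bench, 180 mm along its x, about 30 mm thick; origin at the underside of its middle
- tray: bystander: loose open clear plastic tray 100 x 85 x 30 mm; origin under its centre
Not all that is in view belongs to the job. Of the things that look like the rack, the larger one is meant. What is shaped like the box_2 but turquoise is not meant.

How it is judged:
At the end, for the whole second after the job is handed in: The heavy box (over 4.3 N on the case) lies flat and at rest in the case, centre within 4 mm of the home point lengthwise and 6 mm across and in height, turned under 0.08 rad; the other two stand at rest in the rack within 20 mm of their starts, leaning under 0.2 rad (((x of box_1 in the frame of case_home between -0.004 and 0.004 m and y of box_1 in the frame of case_home between -0.006 and 0.006 m and z of box_1 in the frame of case_home between -0.006 and 0.006 m and angle between the x axis of box_1 and the x axis of case, either way round below 0.08 rad and angle between the y axis of box_1 and the z axis of case, either way round below 0.1 rad and contact force between box_1 and case above 4.3 N and linear speed of each of box_1, box_2, box_3 below 0.01 m/s and distance of each of box_2, box_3 from where it was at the start of the episode below 0.02 m and angle between the z axis of each of box_2, box_3 and the z axis of rack, either way round below 0.2 rad) or (x of box_2 in the frame of case_home between -0.004 and 0.004 m and y of box_2 in the frame of case_home between -0.006 and 0.006 m and z of box_2 in the frame of case_home between -0.006 and 0.006 m and angle between the x axis of box_2 and the x axis of case, either way round below 0.08 rad and angle between the y axis of box_2 and the z axis of case, either way round below 0.1 rad and contact force between box_2 and case above 4.3 N and linear speed of each of box_2, box_1, box_3 below 0.01 m/s and distance of each of box_1, box_3 from where it was at the start of the episode below 0.02 m and angle between the z axis of each of box_1, box_3 and the z axis of rack, either way round below 0.2 rad) or (x of box_3 in the frame of case_home between -0.004 and 0.004 m and y of box_3 in the frame of case_home between -0.006 and 0.006 m and z of box_3 in the frame of case_home between -0.006 and 0.006 m and angle between the x axis of box_3 and the x axis of case, either way round below 0.08 rad and angle between the y axis of box_3 and the z axis of case, either way round below 0.1 rad and contact force between box_3 and case above 4.3 N and linear speed of each of box_3, box_1, box_2 below 0.01 m/s and distance of each of box_1, box_2 from where it was at the start of the episode below 0.02 m and angle between the z axis of each of box_1, box_2 and the z axis of rack, either way round below 0.2 rad))); the robot touches nothing.
It fails at once if the jar is moved more than 30 mm (distance of jar from where it was at the start of the episode above 0.03 m).
It fails at once if the screwdriver is moved more than 30 mm (distance of screwdriver from where it was at the start of the episode above 0.03 m).
It fails at once if the tray is moved more than 30 mm (distance of tray from where it was at the start of the episode above 0.03 m).
It fails at once if the jar is tipped over (angle between jar's own z axis and vertical above 0.6 rad).
It also fails if it takes over 72 s, if anything falls off the work surface, if the arm or the gripper's body presses on something with over 40 N, if the wrist force passes 120 N, or if a joint passes its speed limit or range.

## Working session

There is one attempt and no reset: what is moved stays moved. The work goes in short steps, Python scripts to look and compute and a shell command to move; the robot and the scene stay as the last step left them, time stands still between calls to the robot, and variables do not carry over. Pictures are saved under pics/ and viewed, at most 10 in all, crops included, and the job is handed in when it is done.

```bash
mkdir -p pics; python3 - <<'E'
from workcell import robot
import cv2,numpy as np,pickle
s=robot.sense();print(s)
for n in("top","side"):
    c=robot.read_camera(n);pickle.dump(c,open(n+".pkl","wb"));cv2.imwrite(f"pics/{n}0.png",c["frame"])
    R=cv2.Rodrigues(np.array(c["rvec"]))[0];print(n,c["fx"],c["cx"],c["cy"],-R.T@np.array(c["tvec"]).ravel(),R[2])
E
```

```text
{'t': 0.0, 'joint_pos': array([ 1.19299863e+00,  3.42687850e-01,  1.52507076e+00, -8.78529632e-06,
        1.27536321e+00, -1.46004621e-01]), 'qvel': array([-0.00035123, -0.00055446, -0.00069221,  0.00053202,  0.00125878,
        0.00013647]), 'joint_efforts': array([ 1.80992533e-04, -4.33692098e+01, -2.46010441e+01, -8.33248623e-05,
        7.95691274e-03,  9.38100243e-05]), 'tcp_pos': array([0.12052954, 0.51082033, 0.40402509]), 'eef_rot': array([ 1.15635952e-01,  9.93291368e-01, -7.39601736e-04, -1.93906676e-04]), 'force': array([ 0.32240423, -0.10833079, -0.25709831]), 'moment': array([ 0.01968393, -0.02837086,  0.00481459]), 'grip_force': 0.0, 'width': 0.08510591068522833}
top 435.67638328736 273.4058067480496 206.41363785364672 [ 0.32358112 -0.00304988  1.20753606] [ 2.11367789e-01  4.99592210e-04 -9.77406470e-01]
side 537.6997577057219 277.43647739328304 206.95676777499975 [0.49726525 1.2851993  1.17161564] [ 0.03228893 -0.75466984 -0.65530974]
```

View pics/top0.png

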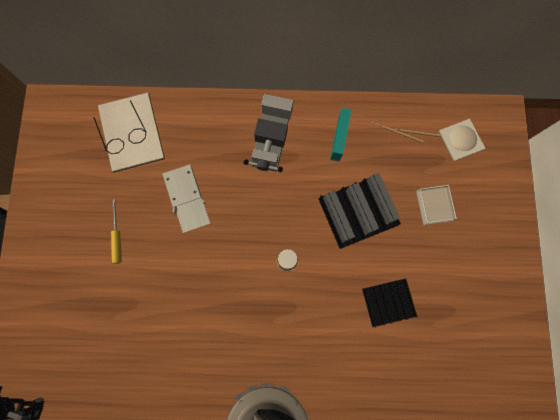

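View pics/side0.png

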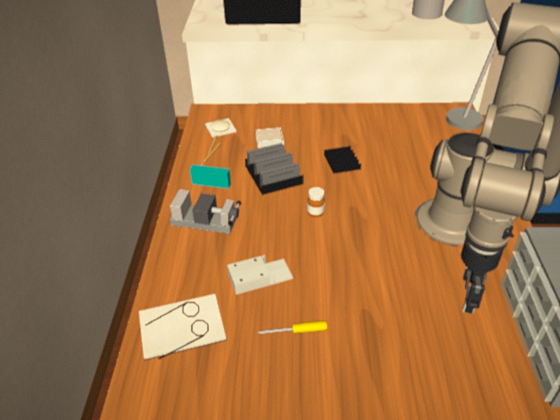

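Top view: the black rack with three grey boxes is at (360,210). The other black rack, at (390,302), is smaller and empty, so the one at (360,210) is meant. The turquoise box at (341,134) is the decoy. The case is at (186,198), with its ledge pointing toward the robot at (192,216). The jar is at (288,259), screwdriver at (115,232), tray at (436,204) and vise at (270,135). Next I'll measure and take one confirming crop.

```bash
cat > h.py <<'E'
import numpy as np,cv2
def pts(c):
    R=cv2.Rodrigues(np.array(c["rvec"]))[0];t=np.array(c["tvec"]).ravel()
    v,u=np.mgrid[:420,:560];d=c["depth"]
    P=np.stack([(u-c["cx"])/c["fx"]*d,(v-c["cy"])/c["fy"]*d,d],-1)
    return (P-t)@R
def ray(c,u,v,z):
    R=cv2.Rodrigues(np.array(c["rvec"]))[0];t=np.array(c["tvec"]).ravel()
    o=-R.T@t;d=R.T@np.array([(u-c["cx"])/c["fx"],(v-c["cy"])/c["fy"],1]);return o+d*(z-o[2])/d[2]
def rect(X):
    (c,(w,h),a)=cv2.minAreaRect((X[:,:2]*1000).astype(np.float32))
    if w<h:w,h,a=h,w,a+90
    return f"c=({c[0]:.1f},{c[1]:.1f}) L={w:.1f} W={h:.1f} ang={(a+90)%180-90:.1f} n={len(X)} z={np.median(X[:,2])*1000:.1f}"
E
python3 - <<'E'
from h import *;import pickle
c=pickle.load(open("top.pkl","rb"));P=pts(c)
def comps(name,u0,u1,v0,v1,z0,z1):
    m=np.zeros((420,560),np.uint8);m[v0:v1,u0:u1]=1
    m&=((P[...,2]>z0)&(P[...,2]<z1)).astype(np.uint8)
    n,l,st,_=cv2.connectedComponentsWithStats(m,connectivity=4)
    for i in range(1,n):
        if st[i,4]>25:print(name,rect(P[l==i]),"px",st[i,:4])
comps("box",315,405,165,250,.064,.085)
comps("rack",315,405,165,250,.02,.085)
comps("sleeve",155,215,155,240,.034,.06)
comps("case",155,215,155,240,-.0+.002,.06)
comps("jar",270,305,240,275,.07,.1)
comps("vise",235,300,85,180,.02,.12)
comps("turq",325,355,100,165,.02,.12)
comps("tray",410,460,180,230,.008,.06)
a=cv2.resize(c["frame"][165:250,310:410],None,fx=6,fy=6,interpolation=2)
b=cv2.resize(c["frame"][155:240,155:215],None,fx=6,fy=6,interpolation=2)
im=np.hstack([a,b])
cv2.imwrite("pics/crop.png",cv2.resize(cv2.convertScaleAbs(im,alpha=1.6),(800,425)))
for u,v in [(164,177),(193,166),(200,200),(173,210),(209,222),(181,231)]:print(u,v,P[v,u])
E
```

```text
box c=(602.9,-299.4) L=134.5 W=31.3 ang=22.9 n=551 z=71.7 px [370 173  30  49]
box c=(573.7,-242.0) L=134.9 W=30.1 ang=23.3 n=554 z=71.8 px [349 183  30  50]
box c=(550.0,-178.5) L=134.4 W=30.2 ang=23.0 n=558 z=71.8 px [325 191  30  50]
rack c=(599.9,-300.0) L=156.1 W=43.0 ang=24.0 n=953 z=69.0 px [363 173  38  57]
rack c=(574.2,-240.2) L=154.6 W=43.5 ang=22.2 n=933 z=69.4 px [341 182  38  57]
rack c=(548.7,-180.0) L=154.5 W=43.3 ang=23.1 n=868 z=70.0 px [320 190  37  58]
sleeve c=(623.2,252.1) L=119.4 W=81.8 ang=18.7 n=1048 z=41.0 px [163 165  38  48]
case c=(718.1,331.1) L=26.6 W=18.1 ang=-80.0 n=54 z=10.3 px [155 155   9   8]
case c=(603.0,247.8) L=193.2 W=93.3 ang=22.5 n=1763 z=38.5 px [163 163  49  71]
jar c=(429.9,-41.7) L=47.9 W=47.1 ang=-17.0 n=290 z=85.0 px [278 249  19  20]
vise c=(778.0,11.7) L=206.1 W=110.1 ang=-11.3 n=2206 z=78.4 px [243  94  51  78]
turq c=(792.5,-189.0) L=140.2 W=28.8 ang=-10.6 n=564 z=65.2 px [331 108  21  52]
tray c=(597.9,-457.8) L=101.0 W=88.4 ang=9.1 n=440 z=25.2 px [417 185  40  40]
164 177 [0.65203864 0.30302486 0.04153163]
193 166 [0.6978375  0.23214569 0.00284132]
200 200 [0.59790888 0.20621079 0.00222963]
173 210 [0.56108395 0.27357223 0.03230053]
209 222 [0.53473306 0.17688143 0.00488361]
181 231 [ 0.50846649  0.25490239 -0.00175625]
```

View pics/crop.png

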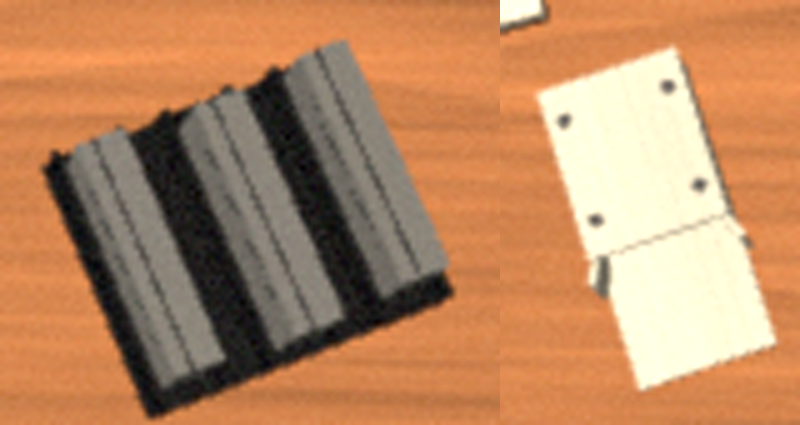

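The crop confirms the large rack: three grey boxes, yaw about 23°, and the box tops measure 134.5 mm long at z = 72 mm, as they should. The case ledge opens toward the robot. I'll move above box_1 first, with the fingers partly open because the neighbouring box is close.

```bash
python3 -m pendant '[{"offset":[-88,-46,0],"turn":[0,0,0]},{"offset":[-176,-92,0],"turn":[0,0,0]},{"offset":[-176,-92,0],"turn":[0,0,0]},{"offset":[-176,-92,0],"turn":[0,0,0]},{"offset":[-176,-92,0],"turn":[0,0,0]}]' -0.18 60
python3 -m pendant '[{"offset":[-176,-92,0],"turn":[0,0,0]},{"offset":[-176,-92,0],"turn":[0,0,0]},{"offset":[-176,-92,0],"turn":[0,0,0]},{"offset":[-176,-92,0],"turn":[0,0,0]},{"offset":[-176,-92,0],"turn":[0,0,0]}]'
cat > goto.py <<'E'
# goto.py x y z(mm) toolyaw_y(deg) [tilt deg]: tool shift+turn still to go; tilt leans tool about horizontal axis (tool x)
import sys,numpy as np
from scipy.spatial.transform import Rotation as R
from workcell import robot
a=[float(v) for v in sys.argv[1:]];s=robot.sense()
C=R.from_quat(s["eef_rot"]);p=np.array(s["tcp_pos"])*1000
y=np.deg2rad(a[3]);Y=np.array([np.cos(y),np.sin(y),0]);Z=np.array([0,0,-1.]);X=np.cross(Y,Z)
T=R.from_matrix(np.c_[X,Y,Z])
if len(a)>4:T=T*R.from_euler('x',a[4],degrees=True)
print("pos",p.round(1),"joints",s["joint_pos"].round(2),"F",s["force"].round(2),"w",round(s["width"]*1000,1),"t",round(s["t"],2))
print("offset",C.inv().apply(np.array(a[:3])-p).round(1),"turn",(C.inv()*T).as_rotvec(degrees=True).round(1))
E
python3 goto.py 550 -178.5 300 -67
```

```text
t: 0.52
tcp_pos: [0.2722, 0.379, 0.4044]
eef_rot: [0.116, 0.993, -0.0, 0.0]
force: [0.5, 0.4, -0.3]
width: 0.05
grip_force: 0.0
t: 0.93
tcp_pos: [0.4227, 0.2487, 0.4045]
eef_rot: [0.116, 0.993, -0.0, 0.0]
force: [0.2, 0.5, 0.4]
width: 0.0505
grip_force: 0.0
pos [422.7 248.7 404.5] joints [ 0.38  0.28  1.62 -0.    1.25 -0.96] F [0.21 0.47 0.42] w 50.5 t 0.93
offset [-222.5 -386.2  104.7] turn [  0.    0.  143.6]
```

```bash
python3 -m pendant '[{"offset":[-110,-193,30],"turn":[0,0,0]},{"offset":[-110,-193,30],"turn":[0,0,0]},{"offset":[-110,-193,30],"turn":[0,0,0]},{"offset":[-110,-193,30],"turn":[0,0,0]},{"offset":[-110,-193,30],"turn":[0,0,0]}]' >/dev/null
python3 -m pendant '[{"offset":[-112,-193,74],"turn":[0,0,0]},{"offset":[-112,-193,74],"turn":[0,0,0]},{"offset":[-112,-193,74],"turn":[0,0,0]},{"offset":[-112,-193,74],"turn":[0,0,0]},{"offset":[-112,-193,74],"turn":[0,0,0]}]' >/dev/null
for i in 1 2 3 4; do python3 -m pendant '[{"offset":[0,0,0],"turn":[0,0,7]},{"offset":[0,0,0],"turn":[0,0,14]},{"offset":[0,0,0],"turn":[0,0,21]},{"offset":[0,0,0],"turn":[0,0,28]},{"offset":[0,0,0],"turn":[0,0,35]}]'>/dev/null; done
python3 goto.py 550 -178.5 225 -67
```

```text
pos [ 536.4 -136.2  310.8] joints [-0.39  0.48  1.58  0.    1.08  0.72] F [ 0.44 -0.37  0.53] w 50.2 t 3.43
offset [-6.5 44.  85.8] turn [-0.   0.   3.4]
```

```bash
python3 -m pendant '[{"offset":[-6.5,44,10],"turn":[0,0,3.4]},{"offset":[-6.5,44,10],"turn":[0,0,3.4]},{"offset":[-6.5,44,10],"turn":[0,0,3.4]},{"offset":[-6.5,44,10],"turn":[0,0,3.4]}]' >/dev/null
python3 goto.py 550 -178.5 225 -67
python3 - <<'E'
from h import *
from workcell import robot
c=robot.read_camera("wrist");P=pts(c);cv2.imwrite("pics/w1.png",c["frame"])
m=((P[...,2]>.068)&(P[...,2]<.078)&(c["depth"]>0)).astype(np.uint8)
n,l,st,_=cv2.connectedComponentsWithStats(m,connectivity=4)
for i in range(1,n):
    if st[i,4]>300:print(rect(P[l==i]),st[i])
E
```

```text
pos [ 550.2 -178.6  300.6] joints [-0.45  0.54  1.52  0.    1.09  0.72] F [ 0.06  0.56 -0.09] w 50.5 t 3.77
offset [-0.1 -0.  75.6] turn [-0.1  0.   0.3]
c=(604.3,-299.9) L=135.0 W=30.3 ang=22.7 n=8716 z=71.9 [ 442  121   82  194 8716]
c=(551.2,-178.8) L=135.9 W=28.0 ang=22.8 n=8150 z=71.9 [ 259  122   46  194 8150]
c=(580.8,-240.2) L=123.0 W=28.9 ang=22.7 n=6911 z=71.9 [ 357  128   60  178 6911]
c=(445.0,-49.0) L=48.5 W=21.5 ang=60.3 n=660 z=74.1 [ 11 269  65  54 660]
```

View pics/w1.png

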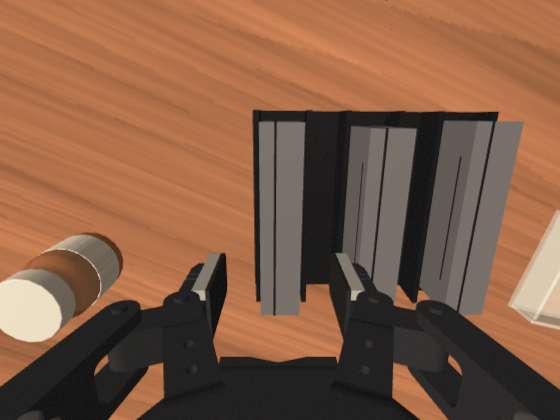

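The wrist view shows the pads at (210,275) and (350,275), either side of box_1, whose top is at (280,220). I'll descend, grip, lift 12 mm and weigh it.

```bash
python3 -m pendant '[{"offset":[-1,0,30],"turn":[0,0,0]},{"offset":[-1,0,60],"turn":[0,0,0]},{"offset":[-1,0,78],"turn":[0,0,0]},{"offset":[-1,0,78],"turn":[0,0,0]}]' 
python3 -m pendant '[{"offset":[0,0,0],"turn":[0,0,0]},{"offset":[0,0,0],"turn":[0,0,0]},{"offset":[0,0,0],"turn":[0,0,0]},{"offset":[0,0,0],"turn":[0,0,0]},{"offset":[0,0,0],"turn":[0,0,0]}]' 1 60
python3 -m pendant '[{"offset":[0,0,-4],"turn":[0,0,0]},{"offset":[0,0,-8],"turn":[0,0,0]},{"offset":[0,0,-12],"turn":[0,0,0]},{"offset":[0,0,-12],"turn":[0,0,0]},{"offset":[0,0,-12],"turn":[0,0,0]}]'
python3 -m pendant '[{"offset":[0,0,0],"turn":[0,0,0]},{"offset":[0,0,0],"turn":[0,0,0]},{"offset":[0,0,0],"turn":[0,0,0]}]'
```

```text
t: 4.15
tcp_pos: [0.5481, -0.1773, 0.2197]
eef_rot: [0.979, 0.203, -0.003, -0.002]
force: [-0.2, -0.1, -0.4]
width: 0.0502
grip_force: 0.0
t: 4.57
tcp_pos: [0.55, -0.1789, 0.2248]
eef_rot: [0.979, 0.202, 0.001, 0.001]
force: [0.1, 1.0, 5.8]
width: 0.0267
grip_force: 61.2
t: 4.98
tcp_pos: [0.5496, -0.1789, 0.2355]
eef_rot: [0.979, 0.202, 0.0, 0.0]
force: [-0.2, -0.7, -1.4]
width: 0.027
grip_force: 60.4
t: 5.23
tcp_pos: [0.5495, -0.1789, 0.235]
eef_rot: [0.979, 0.202, -0.0, -0.0]
force: [0.5, -0.7, -0.2]
width: 0.0268
grip_force: 60.4
```

```bash
cat > chk.py <<'E'
from h import *
from workcell import robot
c=robot.read_camera("wrist");P=pts(c);s=robot.sense()
f=[s["force"][2]]
for i in range(3): robot.read_camera("wrist");f.append(robot.sense()["force"][2])
print("Fz",np.round(f,2),"w",s["width"])
m=((P[...,2]>.066)&(P[...,2]<.3)&(c["depth"]>0.12)).astype(np.uint8);m[:,:230]=0;m[260:]=0;m[:,330:]=0
print("top z",np.percentile(P[...,2][m>0],[10,50,90]))
E
python3 chk.py
```

```text
Fz [-1.05 -0.57 -1.27 -1.08] w 0.026575680427228396
top z [0.08119734 0.08205967 0.08284045]
```

Box_1 is off the floor (top at 82 mm) and reads about −1 N, so it is empty. I'll set it back and go to box_2, 66 mm along tool +y, gripping a little higher because there was some upward contact while closing.

```bash
python3 -m pendant '[{"offset":[0,0,5],"turn":[0,0,0]},{"offset":[0,0,10],"turn":[0,0,0]},{"offset":[0,0,11],"turn":[0,0,0]},{"offset":[0,0,11],"turn":[0,0,0]}]'
python3 -m pendant '[{"offset":[0,0,0],"turn":[0,0,0]},{"offset":[0,0,0],"turn":[0,0,0]},{"offset":[0,0,0],"turn":[0,0,0]},{"offset":[0,0,-30],"turn":[0,0,0]},{"offset":[0,0,-60],"turn":[0,0,0]}]' -0.18
python3 -m pendant '[{"offset":[0,33,0],"turn":[0,0,0]},{"offset":[0,66,0],"turn":[0,0,0]},{"offset":[0,66,0],"turn":[0,0,0]},{"offset":[0,66,0],"turn":[0,0,0]}]'
python3 goto.py 577 -240 229 -67; python3 - <<'E'
from h import *
from workcell import robot
c=robot.read_camera("wrist");P=pts(c)
m=((P[...,2]>.068)&(P[...,2]<.078)&(c["depth"]>0)).astype(np.uint8)
n,l,st,_=cv2.connectedComponentsWithStats(m,connectivity=4)
for i in range(1,n):
    if st[i,4]>300:print(rect(P[l==i]),st[i])
E
```

```text
t: 5.77
tcp_pos: [0.5498, -0.1792, 0.2245]
eef_rot: [0.979, 0.202, 0.0, 0.001]
force: [-1.2, -0.7, 3.7]
width: 0.0268
grip_force: 61.1
t: 6.18
tcp_pos: [0.549, -0.1786, 0.2829]
eef_rot: [0.979, 0.202, -0.002, -0.002]
force: [1.0, -0.9, 0.5]
width: 0.0506
grip_force: 0.0
t: 6.52
tcp_pos: [0.5757, -0.2407, 0.2836]
eef_rot: [0.98, 0.201, -0.0, -0.0]
force: [-0.9, 0.8, -0.6]
width: 0.0501
grip_force: 0.0
pos [ 575.7 -240.7  283.6] joints [-0.52  0.63  1.39  0.    1.12  0.65] F [-0.86  0.82 -0.58] w 50.1 t 6.52
offset [ 1.5 -0.1 54.6] turn [-0.   0.   0.2]
c=(612.0,-296.6) L=118.6 W=29.0 ang=22.7 n=8206 z=71.9 [ 359  119   66  188 8206]
c=(559.4,-174.9) L=116.6 W=28.9 ang=22.8 n=8049 z=71.9 [ 134  122   63  185 8049]
c=(575.0,-242.7) L=135.7 W=28.1 ang=22.8 n=9421 z=71.9 [ 258  127   50  208 9421]
```

```bash
python3 -m pendant '[{"offset":[0,1.5,20],"turn":[0,0,0]},{"offset":[0,1.5,40],"turn":[0,0,0]},{"offset":[0,1.5,55],"turn":[0,0,0]},{"offset":[0,1.5,55],"turn":[0,0,0]}]' >/dev/null
python3 -m pendant '[{"offset":[0,0,0],"turn":[0,0,0]},{"offset":[0,0,0],"turn":[0,0,0]},{"offset":[0,0,0],"turn":[0,0,0]},{"offset":[0,0,0],"turn":[0,0,0]},{"offset":[0,0,0],"turn":[0,0,0]}]' 1 60
python3 -m pendant '[{"offset":[0,0,-4],"turn":[0,0,0]},{"offset":[0,0,-8],"turn":[0,0,0]},{"offset":[0,0,-12],"turn":[0,0,0]},{"offset":[0,0,-12],"turn":[0,0,0]},{"offset":[0,0,-12],"turn":[0,0,0]}]'
python3 chk.py
```

```text
t: 7.32
tcp_pos: [0.5765, -0.2408, 0.2302]
eef_rot: [0.979, 0.202, 0.001, 0.0]
force: [0.4, 1.6, 3.0]
width: 0.0267
grip_force: 60.3
t: 7.73
tcp_pos: [0.5763, -0.241, 0.2417]
eef_rot: [0.979, 0.202, 0.0, 0.0]
force: [-0.0, 0.2, -1.4]
width: 0.0264
grip_force: 59.9
Fz [-1.24 -1.72 -2.23 -1.97] w 0.02624963190699366
top z [0.08267135 0.08362663 0.08449761]
```

Box_2 reads about −1.7 N, so it is also empty. I'll set it back and go to box_3.

```bash
python3 -m pendant '[{"offset":[0,0,5],"turn":[0,0,0]},{"offset":[0,0,10],"turn":[0,0,0]},{"offset":[0,0,11.5],"turn":[0,0,0]},{"offset":[0,0,11.5],"turn":[0,0,0]}]'
python3 -m pendant '[{"offset":[0,0,0],"turn":[0,0,0]},{"offset":[0,0,0],"turn":[0,0,0]},{"offset":[0,0,0],"turn":[0,0,0]},{"offset":[0,0,-30],"turn":[0,0,0]},{"offset":[0,0,-55],"turn":[0,0,0]}]' -0.18 >/dev/null
python3 -m pendant '[{"offset":[0,33,0],"turn":[0,0,0]},{"offset":[0,65,0],"turn":[0,0,0]},{"offset":[0,65,0],"turn":[0,0,0]},{"offset":[0,65,0],"turn":[0,0,0]}]'
python3 goto.py 603 -300 229 -67; python3 - <<'E'
from h import *
from workcell import robot
c=robot.read_camera("wrist");P=pts(c)
m=((P[...,2]>.068)&(P[...,2]<.078)&(c["depth"]>0)).astype(np.uint8)
n,l,st,_=cv2.connectedComponentsWithStats(m,connectivity=4)
for i in range(1,n):
    if st[i,4]>300:print(rect(P[l==i]),st[i])
E
```

```text
t: 8.27
tcp_pos: [0.5763, -0.2409, 0.2302]
eef_rot: [0.979, 0.202, 0.0, 0.0]
force: [-1.5, 0.1, 6.1]
width: 0.0264
grip_force: 60.6
t: 9.02
tcp_pos: [0.602, -0.3019, 0.2839]
eef_rot: [0.98, 0.201, -0.0, -0.0]
force: [0.2, 0.7, 0.3]
width: 0.0503
grip_force: 0.0
pos [ 602.  -301.9  283.9] joints [-0.58  0.72  1.23  0.    1.2   0.59] F [0.24 0.74 0.28] w 50.3 t 9.02
offset [ 1.7 -1.3 54.9] turn [-0.   0.   0.2]
c=(604.3,-299.9) L=135.6 W=28.1 ang=22.8 n=9564 z=71.9 [ 254  119   50  210 9564]
c=(550.8,-178.4) L=135.5 W=30.4 ang=22.7 n=10030 z=71.9 [   14   122    88   209 10030]
c=(584.7,-238.9) L=114.1 W=28.9 ang=22.7 n=7552 z=71.9 [ 139  128   62  179 7552]
```

```bash
python3 -m pendant '[{"offset":[3,-1,20],"turn":[0,0,0]},{"offset":[3,-1,40],"turn":[0,0,0]},{"offset":[3,-1,55],"turn":[0,0,0]},{"offset":[3,-1,55],"turn":[0,0,0]}]' >/dev/null
python3 -m pendant '[{"offset":[0,0,0],"turn":[0,0,0]},{"offset":[0,0,0],"turn":[0,0,0]},{"offset":[0,0,0],"turn":[0,0,0]},{"offset":[0,0,0],"turn":[0,0,0]},{"offset":[0,0,0],"turn":[0,0,0]}]' 1 100
python3 -m pendant '[{"offset":[0,0,-4],"turn":[0,0,0]},{"offset":[0,0,-8],"turn":[0,0,0]},{"offset":[0,0,-12],"turn":[0,0,0]},{"offset":[0,0,-12],"turn":[0,0,0]},{"offset":[0,0,-12],"turn":[0,0,0]}]'
python3 chk.py; python3 goto.py 603 -300 350 -67
```

```text
t: 9.82
tcp_pos: [0.6047, -0.2985, 0.2312]
eef_rot: [0.979, 0.202, 0.001, 0.001]
force: [0.4, -1.0, 4.9]
width: 0.0254
grip_force: 99.4
t: 10.23
tcp_pos: [0.6043, -0.2985, 0.2416]
eef_rot: [0.979, 0.202, -0.0, -0.0]
force: [1.2, -0.8, -6.3]
width: 0.0251
grip_force: 99.0
Fz [-6.37 -5.36 -5.27 -6.07] w 0.02550207308668247
top z [0.08160683 0.08249485 0.08334466]
pos [ 604.3 -298.4  241.3] joints [-0.57  0.76  1.26  0.    1.12  0.59] F [ 0.02 -0.83 -6.07] w 25.3 t 10.43
offset [  -1.8    0.8 -108.7] turn [-0.   0.   0.3]
```

Box_3 reads about −5.8 N, so it is the heavy one. Before laying it down I'll fit a simple planar arm model to my joint and position samples, to check that the tilted pose can be reached.

```bash
cat > ik.py <<'E'
import numpy as np
from scipy.optimize import least_squares
S=np.array([(.3427,1.5251,.5249,.404),(.28,1.62,.4904,.4045),(.48,1.58,.5534,.3108),(.54,1.52,.5785,.3006),(.63,1.39,.6240,.2836),(.72,1.23,.6734,.2839),(.76,1.26,.6739,.2413)])
j2,j3,r,z=S.T
A=np.zeros((14,6));b=np.r_[r,z]  # L1, a, b(L2 as vector along/perp), r0, hz
A[:7,0]=np.sin(j2);A[:7,1]=np.sin(j2+j3);A[:7,2]=np.cos(j2+j3);A[:7,3]=1
A[7:,0]=np.cos(j2);A[7:,1]=np.cos(j2+j3);A[7:,2]=-np.sin(j2+j3);A[7:,4]=1
A=A[:,:5];p,res,rk,sv=np.linalg.lstsq(A,b,rcond=None);print(p.round(3),res,sv)
L1,a,bb,r0,h=p
def ik(R,Z,tilt,d):
    t=np.deg2rad(tilt);Rw=R-d*np.sin(t);Zw=Z+d*np.cos(t)-d
    f=lambda q:[L1*np.sin(q[0])+a*np.sin(q[0]+q[1])+bb*np.cos(q[0]+q[1])+r0-Rw,L1*np.cos(q[0])+a*np.cos(q[0]+q[1])-bb*np.sin(q[0]+q[1])+h-Zw]
    s=least_squares(f,[.3,1.8]);q=s.x;return q.round(2),round(np.pi-t-q.sum(),2),round(s.cost,6)
for d in(.08,.12):
    for R in(.39,.45,.5):
        for t in(35,45,55):print(d,R,t,ik(R,.143,t,d))
E
python3 ik.py
```

```text
[ 0.5    0.389  0.038 -0.004  0.085] [3.50101587e-05] [4.56881643 3.73926337 0.33267442 0.13382609 0.12346715]
0.08 0.39 35 (array([0.55, 2.27]), np.float64(-0.29), np.float64(0.0))
0.08 0.39 45 (array([0.57, 2.3 ]), np.float64(-0.52), np.float64(0.0))
0.08 0.39 55 (array([0.6 , 2.33]), np.float64(-0.75), np.float64(0.0))
0.08 0.45 35 (array([0.6 , 2.12]), np.float64(-0.18), np.float64(0.0))
0.08 0.45 45 (array([0.61, 2.15]), np.float64(-0.4), np.float64(0.0))
0.08 0.45 55 (array([0.63, 2.17]), np.float64(-0.62), np.float64(0.0))
0.08 0.5 35 (array([0.64, 1.98]), np.float64(-0.09), np.float64(0.0))
0.08 0.5 45 (array([0.65, 2.01]), np.float64(-0.31), np.float64(0.0))
0.08 0.5 55 (array([0.67, 2.04]), np.float64(-0.53), np.float64(0.0))
0.12 0.39 35 (array([0.56, 2.33]), np.float64(-0.36), np.float64(0.0))
0.12 0.39 45 (array([0.6 , 2.38]), np.float64(-0.62), np.float64(0.0))
0.12 0.39 55 (array([0.65, 2.41]), np.float64(-0.88), np.float64(0.0))
0.12 0.45 35 (array([0.6 , 2.18]), np.float64(-0.24), np.float64(0.0))
0.12 0.45 45 (array([0.62, 2.22]), np.float64(-0.49), np.float64(0.0))
0.12 0.45 55 (array([0.66, 2.26]), np.float64(-0.74), np.float64(0.0))
0.12 0.5 35 (array([0.64, 2.05]), np.float64(-0.15), np.float64(0.0))
0.12 0.5 45 (array([0.65, 2.09]), np.float64(-0.39), np.float64(0.0))
0.12 0.5 55 (array([0.68, 2.13]), np.float64(-0.63), np.float64(0.0))
```

The arm can't tilt outward (joint 5 limit), so I'll tilt inward instead: lay the box at about (0.49, 0.08) with the TCP at about (0.638, 0.105). First I'll carry it there high and upright.

```bash
python3 -m pendant '[{"offset":[0,0,-30],"turn":[0,0,0]},{"offset":[0,0,-65],"turn":[0,0,0]},{"offset":[0,0,-100],"turn":[0,0,0]},{"offset":[0,0,-110],"turn":[0,0,0]},{"offset":[0,0,-110],"turn":[0,0,0]}]' >/dev/null
python3 -m pendant '[{"offset":[18,-35,0],"turn":[0,0,0]},{"offset":[36,-70,0],"turn":[0,0,0]},{"offset":[54,-105,0],"turn":[0,0,0]},{"offset":[72,-140,0],"turn":[0,0,0]},{"offset":[90,-174,0],"turn":[0,0,0]}]' >/dev/null
python3 -m pendant '[{"offset":[18,-35,0],"turn":[0,0,0]},{"offset":[36,-70,0],"turn":[0,0,0]},{"offset":[54,-105,0],"turn":[0,0,0]},{"offset":[72,-140,0],"turn":[0,0,0]},{"offset":[98,-183,0],"turn":[0,0,0]}]' >/dev/null
for i in 1 2; do python3 -m pendant '[{"offset":[0,0,0],"turn":[0,0,-7]},{"offset":[0,0,0],"turn":[0,0,-14]},{"offset":[0,0,0],"turn":[0,0,-21]},{"offset":[0,0,0],"turn":[0,0,-28]},{"offset":[0,0,0],"turn":[0,0,-35]}]'; done
python3 goto.py 638 105 350 9.3
```

```text
t: 12.1
tcp_pos: [0.634, 0.0955, 0.348]
eef_rot: [0.872, 0.49, -0.002, -0.001]
force: [-0.1, 0.0, -6.2]
width: 0.0251
grip_force: 102.0
t: 12.52
tcp_pos: [0.634, 0.0953, 0.3481]
eef_rot: [0.684, 0.729, -0.002, -0.002]
force: [0.1, -0.2, -5.6]
width: 0.0251
grip_force: 102.0
pos [634.   95.3 348.1] joints [ 0.03  0.6   1.26  0.    1.29 -0.03] F [ 0.06 -0.23 -5.57] w 25.1 t 12.52
offset [ 9.5  4.6 -1.9] turn [-0.3 -0.  -5.6]
```

```bash
python3 -m pendant '[{"offset":[9.5,4.6,0],"turn":[0,0,-5.6]},{"offset":[9.5,4.6,0],"turn":[0,0,-5.6]},{"offset":[9.5,4.6,0],"turn":[0,0,-5.6]}]' >/dev/null
for i in 1 2; do python3 -m pendant '[{"offset":[0,0,0],"turn":[5.5,0,0]},{"offset":[0,0,0],"turn":[11,0,0]},{"offset":[0,0,0],"turn":[16.5,0,0]},{"offset":[0,0,0],"turn":[22,0,0]},{"offset":[0,0,0],"turn":[27.5,0,0]}]'; done
python3 goto.py 638 105 165 9.3 55
```

```text
t: 13.18
tcp_pos: [0.6386, 0.1046, 0.3508]
eef_rot: [0.632, 0.737, -0.183, -0.156]
force: [0.4, 0.2, -6.4]
width: 0.0254
grip_force: 102.1
t: 13.6
tcp_pos: [0.6389, 0.1046, 0.3506]
eef_rot: [0.577, 0.673, -0.352, -0.3]
force: [-0.7, 0.1, -6.1]
width: 0.0255
grip_force: 102.4
pos [638.9 104.6 350.6] joints [ 0.06  0.89  0.86 -0.11  2.35 -0.13] F [-0.71  0.14 -6.15] w 25.5 t 13.6
offset [  1.  151.8 106.8] turn [-0.2 -0.3 -0.4]
```

```bash
python3 -m pendant '[{"offset":[0,-30,-21],"turn":[0,0,0]},{"offset":[0,0,0],"turn":[0,0,0]}]' >/dev/null; python3 goto.py 638 105 165 9.3 55
```

```text
pos [639.3 104.7 362.1] joints [ 0.06  0.88  0.84 -0.11  2.36 -0.13] F [ 0.6  -0.35  2.54] w 25.4 t 13.77
offset [  1.4 159.2 116.2] turn [ 0.8 -0.3 -0.5]
```

```bash
python3 -m pendant '[{"offset":[0,30,21],"turn":[0,0,0]},{"offset":[0,60,42],"turn":[0,0,0]},{"offset":[1,90,63],"turn":[0,0,0]},{"offset":[1,120,84],"turn":[0,0,0]},{"offset":[1,151,106],"turn":[0,0,0]}]'; python3 -m pendant '[{"offset":[0,0,0],"turn":[0,0,0]},{"offset":[0,0,0],"turn":[0,0,0]}]'; python3 goto.py 638 105 145 9.3 55
python3 - <<'E'
from workcell import robot
import cv2
cv2.imwrite("pics/s2.png",cv2.resize(robot.read_camera("side")["frame"][100:340,120:480],(780,520)))
E
```

```text
t: 14.18
tcp_pos: [0.6382, 0.1056, 0.1649]
eef_rot: [0.578, 0.674, -0.35, -0.299]
force: [0.8, -0.3, -5.7]
width: 0.0252
grip_force: 103.2
t: 14.35
tcp_pos: [0.6377, 0.1057, 0.165]
eef_rot: [0.576, 0.673, -0.352, -0.301]
force: [-0.2, 1.3, -4.7]
width: 0.0251
grip_force: 103.2
pos [637.7 105.7 165. ] joints [ 0.06  1.07  0.99 -0.09  2.04 -0.09] F [-0.18  1.31 -4.72] w 25.1 t 14.35
offset [-0.7 16.6 11.3] turn [-0.2 -0.3 -0.3]
```

View pics/s2.png

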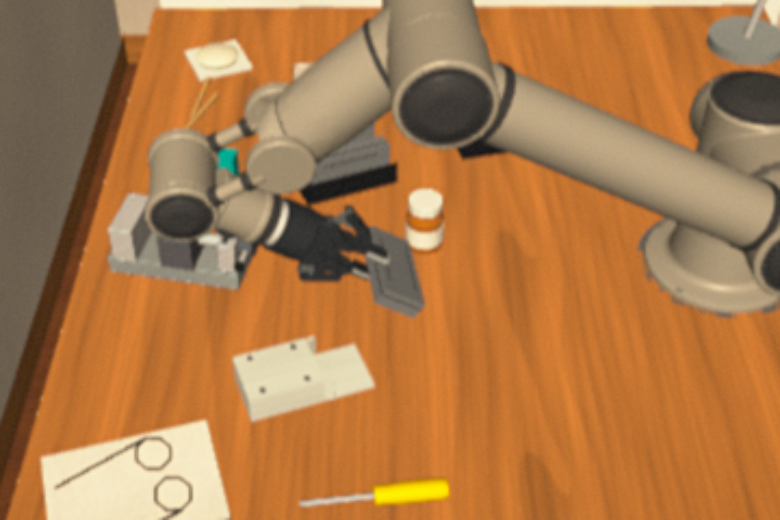

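The side view shows the box held tilted at crop (395,270), clear of the jar at (425,220) and the case at (300,375). The wrist stays above the vise. I'll lower until the edge touches.

```bash
python3 -m pendant '[{"offset":[0,8,6],"turn":[0,0,0]},{"offset":[0,15,10],"turn":[0,0,0]},{"offset":[0,15,10],"turn":[0,0,0]},{"offset":[0,15,10],"turn":[0,0,0]}]'; python3 -m pendant '[{"offset":[0,1,0.7],"turn":[0,0,0]},{"offset":[0,1.6,1.2],"turn":[0,0,0]},{"offset":[0,1.6,1.2],"turn":[0,0,0]}]';  python3 -m pendant '[{"offset":[0,1,0.7],"turn":[0,0,0]},{"offset":[0,1.6,1.2],"turn":[0,0,0]},{"offset":[0,1.6,1.2],"turn":[0,0,0]}]'
```

```text
t: 14.73
tcp_pos: [0.6387, 0.1061, 0.1498]
eef_rot: [0.577, 0.674, -0.351, -0.3]
force: [0.9, -0.0, -6.1]
width: 0.0255
grip_force: 103.2
t: 14.98
tcp_pos: [0.6386, 0.106, 0.1475]
eef_rot: [0.577, 0.674, -0.351, -0.3]
force: [-1.1, -0.9, -6.0]
width: 0.0253
grip_force: 103.2
t: 15.23
tcp_pos: [0.6384, 0.106, 0.145]
eef_rot: [0.577, 0.674, -0.351, -0.3]
force: [0.8, -0.3, -6.5]
width: 0.0255
grip_force: 103.2
```

Nearly touching. Two more small steps.

```bash
python3 -m pendant '[{"offset":[0,1,0.7],"turn":[0,0,0]},{"offset":[0,1.6,1.2],"turn":[0,0,0]},{"offset":[0,1.6,1.2],"turn":[0,0,0]}]';  python3 -m pendant '[{"offset":[0,1,0.7],"turn":[0,0,0]},{"offset":[0,1.6,1.2],"turn":[0,0,0]},{"offset":[0,1.6,1.2],"turn":[0,0,0]}]'
```

```text
t: 15.48
tcp_pos: [0.6384, 0.106, 0.1429]
eef_rot: [0.576, 0.674, -0.351, -0.3]
force: [0.1, 0.6, -5.5]
width: 0.0252
grip_force: 103.2
t: 15.73
tcp_pos: [0.6383, 0.106, 0.141]
eef_rot: [0.576, 0.674, -0.351, -0.3]
force: [0.8, -0.6, -6.3]
width: 0.0248
grip_force: 103.2
```

```bash
python3 -m pendant '[{"offset":[0,0.8,0.6],"turn":[0,0,0]},{"offset":[0,0.8,0.6],"turn":[0,0,0]},{"offset":[0,0.8,0.6],"turn":[0,0,0]},{"offset":[0,0.8,0.6],"turn":[0,0,0]}]' 0.05 20; python3 -m pendant '[{"offset":[0,0,-10],"turn":[0,0,0]},{"offset":[0,0,-25],"turn":[0,0,0]},{"offset":[0,0,-45],"turn":[0,0,0]},{"offset":[0,0,-70],"turn":[0,0,0]},{"offset":[0,0,-100],"turn":[0,0,0]}]'
python3 - <<'E'
from workcell import robot
import cv2,pickle
from h import *
c=robot.read_camera("side");P=pts(c)
cv2.imwrite("pics/s3.png",cv2.resize(c["frame"][150:290,200:400],(800,560)))
E
```

```text
t: 16.07
tcp_pos: [0.6383, 0.106, 0.1406]
eef_rot: [0.577, 0.674, -0.351, -0.3]
force: [-0.2, -0.8, -2.4]
width: 0.0406
grip_force: 0.8
t: 16.48
tcp_pos: [0.7194, 0.1188, 0.1988]
eef_rot: [0.576, 0.674, -0.352, -0.301]
force: [1.4, 0.4, -1.0]
width: 0.0401
grip_force: 0.0
```

View pics/s3.png

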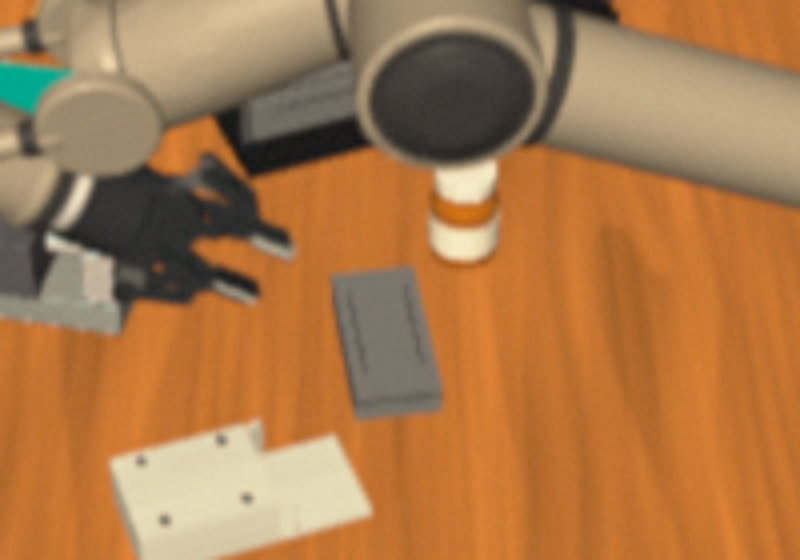

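The box lies flat at crop (387,340), clear of the jar and the case. I'll raise the tool, bring it upright and open it, then measure the box and the case.

```bash
python3 -m pendant '[{"offset":[0,-30,-21],"turn":[0,0,0]},{"offset":[0,-60,-42],"turn":[0,0,0]},{"offset":[0,-90,-63],"turn":[0,0,0]},{"offset":[0,-123,-86],"turn":[0,0,0]},{"offset":[0,-123,-86],"turn":[0,0,0]}]' -1 >/dev/null
for i in 1 2; do python3 -m pendant '[{"offset":[0,0,0],"turn":[-5.5,0,0]},{"offset":[0,0,0],"turn":[-11,0,0]},{"offset":[0,0,0],"turn":[-16.5,0,0]},{"offset":[0,0,0],"turn":[-22,0,0]},{"offset":[0,0,0],"turn":[-27.5,0,0]}]'>/dev/null; done
python3 goto.py 510 100 350 9.3
python3 - <<'E'
from h import *
from workcell import robot
c=robot.read_camera("side");P=pts(c)
def comps(name,lo,hi,z0,z1):
    m=((P[...,2]>z0)&(P[...,2]<z1)&(P[...,0]>lo[0])&(P[...,0]<hi[0])&(P[...,1]>lo[1])&(P[...,1]<hi[1])).astype(np.uint8)
    n,l,st,_=cv2.connectedComponentsWithStats(m,connectivity=4)
    for i in range(1,n):
        if st[i,4]>80:print(name,rect(P[l==i]),st[i])
comps("box",(.38,-.01),(.62,.17),.022,.034)
comps("sleeve",(.45,.15),(.75,.4),.038,.046)
comps("base",(.45,.15),(.75,.4),.002,.008)
E
```

```text
pos [718.7 118.7 348.3] joints [ 0.06  0.77  0.93  0.    1.43 -0.1 ] F [ 0.34 -0.43  0.27] w 85.5 t 17.78
offset [  13.9 -209.    -2.7] turn [ 0.3 -0.  -0.4]
box c=(494.3,82.1) L=144.9 W=67.1 ang=-81.6 n=665 z=28.3 [283 216  28  34 665]
sleeve c=(629.6,255.0) L=102.5 W=87.3 ang=19.8 n=684 z=41.3 [227 256  42  29 684]
base c=(543.1,219.4) L=94.2 W=66.4 ang=-69.7 n=312 z=4.6 [264 257  30  27 312]
```

```bash
python3 -m pendant '[{"offset":[0,-40,0],"turn":[0,0,0]},{"offset":[0,-80,0],"turn":[0,0,0]},{"offset":[0,-120,0],"turn":[0,0,0]},{"offset":[0,-160,0],"turn":[0,0,0]},{"offset":[0,-200,0],"turn":[0,0,0]}]' >/dev/null
python3 -m pendant '[{"offset":[-1.3,-28,20],"turn":[0,0,0]},{"offset":[-1.3,-28,45],"turn":[0,0,0]},{"offset":[-1.3,-28,45],"turn":[0,0,0]},{"offset":[-1.3,-28,45],"turn":[0,0,0]}]' >/dev/null
cat > flat.py <<'E'
from h import *
from workcell import robot
import sys
for n in("wrist","top"):
    c=robot.read_camera(n);P=pts(c)
    def comps(name,lo,hi,z0,z1):
        m=((c["depth"]>0)&(P[...,2]>z0)&(P[...,2]<z1)&(P[...,0]>lo[0])&(P[...,0]<hi[0])&(P[...,1]>lo[1])&(P[...,1]<hi[1])).astype(np.uint8)
        k,l,st,_=cv2.connectedComponentsWithStats(m,connectivity=4)
        for i in range(1,k):
            if st[i,4]>80:print(n,name,rect(P[l==i]),st[i])
    comps("box",(.38,-.01),(.62,.17),.024,.034)
    comps("sleeve",(.45,.15),(.75,.4),.038,.046)
    comps("base",(.45,.15),(.75,.4),.0025,.008)
E
python3 flat.py; python3 goto.py 494 82 178 9.3
python3 - <<'E'
from workcell import robot
import cv2
cv2.imwrite("pics/w4.png",robot.read_camera("wrist")["frame"])
E
```

```text
wrist box c=(495.6,83.0) L=135.9 W=66.3 ang=-81.4 n=13260 z=27.9 [  238   123    88   162 13260]
wrist sleeve c=(621.6,232.5) L=68.9 W=47.3 ang=20.7 n=7020 z=40.7 [ 451    0  109   77 7020]
wrist base c=(561.2,223.3) L=88.4 W=73.1 ang=20.3 n=9774 z=3.8 [ 330    0  124  102 9774]
top box c=(502.9,27.2) L=66.2 W=20.3 ang=8.6 n=144 z=28.3 [259 221   9  25 144]
top box c=(481.9,127.2) L=44.8 W=43.8 ang=-88.9 n=190 z=27.8 [217 232  17  17 190]
top sleeve c=(628.6,253.8) L=105.3 W=80.0 ang=20.7 n=719 z=41.1 [163 165  31  44 719]
top base c=(547.5,255.1) L=46.3 W=27.4 ang=22.7 n=83 z=4.9 [175 210  13  16  83]
pos [495.3  82.1 303.8] joints [ 0.01  0.41  1.73  0.    1.   -0.14] F [-0.78  0.85  0.24] w 85.5 t 18.68
offset [ 1.000e-01 -1.500e+00  1.258e+02] turn [ 0.1  0.  -0.4]
```

View pics/w4.png

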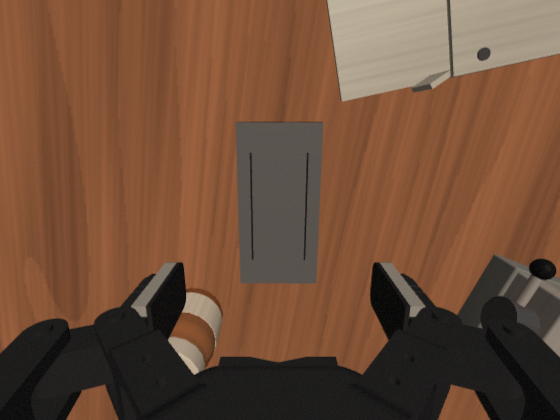

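The wrist view shows the flat box at (280,203), centred between the open fingers. The case ledge is at (400,50) and the jar at (195,330) is clear. I'll descend and grip across the width.

```bash
python3 -m pendant '[{"offset":[1,0.5,35],"turn":[0,0,0.3]},{"offset":[1,0.5,70],"turn":[0,0,0.3]},{"offset":[1,0.5,105],"turn":[0,0,0.3]},{"offset":[1,0.5,115],"turn":[0,0,0.3]},{"offset":[1,0.5,123],"turn":[0,0,0.3]}]'
python3 -m pendant '[{"offset":[0,0,0],"turn":[0,0,0]},{"offset":[0,0,0],"turn":[0,0,0]},{"offset":[0,0,0],"turn":[0,0,0]},{"offset":[0,0,0],"turn":[0,0,0]}]' 1 80
python3 -m pendant '[{"offset":[0,0,-20],"turn":[0,0,0]},{"offset":[0,0,-50],"turn":[0,0,0]},{"offset":[0,0,-80],"turn":[0,0,0]},{"offset":[0,0,-80],"turn":[0,0,0]},{"offset":[0,0,-80],"turn":[0,0,0]}]'
python3 goto.py 533 220 260 -69.5
python3 flat.py
```

```text
t: 19.15
tcp_pos: [0.4949, 0.0832, 0.1787]
eef_rot: [0.652, 0.758, -0.001, -0.001]
force: [0.5, 0.4, -0.4]
width: 0.0851
grip_force: 0.0
t: 19.48
tcp_pos: [0.4953, 0.0832, 0.1816]
eef_rot: [0.652, 0.758, 0.001, 0.001]
force: [-0.0, 0.9, 5.0]
width: 0.0638
grip_force: 90.2
t: 19.9
tcp_pos: [0.4947, 0.0832, 0.2614]
eef_rot: [0.652, 0.758, 0.001, 0.002]
force: [0.1, -0.5, -6.8]
width: 0.0637
grip_force: 97.5
pos [494.7  83.2 261.4] joints [ 0.01  0.47  1.78  0.    0.89 -0.14] F [ 0.06 -0.51 -6.76] w 63.7 t 19.9
offset [129.6  58.4   1.5] turn [ 0.2 -0.1 78.1]
wrist sleeve c=(609.4,221.0) L=38.4 W=34.2 ang=20.7 n=4322 z=40.7 [ 487    0   73   69 4322]
wrist base c=(565.7,214.3) L=95.6 W=60.1 ang=15.6 n=11287 z=3.8 [  338     0   150   100 11287]
top sleeve c=(626.9,253.2) L=108.7 W=80.0 ang=20.6 n=835 z=41.1 [163 165  33  45 835]
top base c=(545.9,248.3) L=82.9 W=37.4 ang=9.3 n=161 z=4.6 [177 203  15  30 161]
```

```bash
python3 -m pendant '[{"offset":[35,5,0],"turn":[0,0,0]},{"offset":[70,10,0],"turn":[0,0,0]},{"offset":[105,15,0],"turn":[0,0,0]},{"offset":[118,16,0],"turn":[0,0,0]},{"offset":[118,16,0],"turn":[0,0,0]}]' >/dev/null
for i in 1 2 3; do python3 -m pendant '[{"offset":[0,0,0],"turn":[0,0,6]},{"offset":[0,0,0],"turn":[0,0,13]},{"offset":[0,0,0],"turn":[0,0,19]},{"offset":[0,0,0],"turn":[0,0,26]},{"offset":[0,0,0],"turn":[0,0,26]}]' >/dev/null; done
python3 goto.py 492.6 202.5 261 -69.5
cat > case.py <<'E'
from h import *
from workcell import robot
c=robot.read_camera("wrist");P=pts(c);cv2.imwrite("pics/w5.png",c["frame"])
roof=(abs(P[...,2]-.041)<.004)&(c["depth"]>.1)&(P[...,0]>.5)&(P[...,0]<.75)&(P[...,1]>.13)&(P[...,1]<.38)
k,l,st,_=cv2.connectedComponentsWithStats(roof.astype(np.uint8),connectivity=4);i=1+np.argmax(st[1:,4]);X=P[l==i]*1000
print("roof",rect(X/1000),st[i])
for a in np.deg2rad([19.5,20,20.5,21]):
    e=np.array([np.cos(a),np.sin(a)]);f=np.array([-e[1],e[0]]);u=X[:,:2]@e;v=X[:,:2]@f
    # side edges: per-u-bin extremes away from guides, slope tells residual yaw
    b=np.arange(u.min()+25,u.max()-4,4);hi=[np.percentile(v[(u>=t)&(u<t+4)],99.5) for t in b];lo=[np.percentile(v[(u>=t)&(u<t+4)],.5) for t in b]
    print(np.rad2deg(a).round(1),"slopes deg",np.rad2deg([np.polyfit(b,hi,1)[0],np.polyfit(b,lo,1)[0]]).round(2),"width",(np.median(hi)-np.median(lo)).round(1),"vc",((np.median(hi)+np.median(lo))/2).round(1),"u",np.percentile(u,[.3,99.7]).round(1),"tcp uv",(np.array(robot.sense()["tcp_pos"][:2])*1000@np.c_[e,f]).round(1))
E
python3 case.py
```

```text
pos [492.4 201.7 259. ] joints [ 0.24  0.52  1.69 -0.    0.93  1.45] F [-0.07  0.2  -5.61] w 63.8 t 21.67
offset [ 0.4 -0.6 -2. ] turn [-0.   0.1  0.2]
roof c=(598.5,241.8) L=80.3 W=33.5 ang=-69.4 n=10142 z=40.8 [  202     0   155    71 10142]
19.5 slopes deg [-2.74  0.24] width 79.1 vc 28.4 u [629.1 661.8] tcp uv [531.6  25.8]
20.0 slopes deg [-3.18  2.77] width 79.1 vc 22.7 u [629.6 661.8] tcp uv [531.8  21.2]
20.5 slopes deg [-3.72  2.09] width 79.1 vc 16.9 u [630.  661.8] tcp uv [531.9  16.6]
21.0 slopes deg [-3.92  0.05] width 79.1 vc 11.2 u [630.  661.9] tcp uv [532.1  11.9]
```

View pics/w5.png

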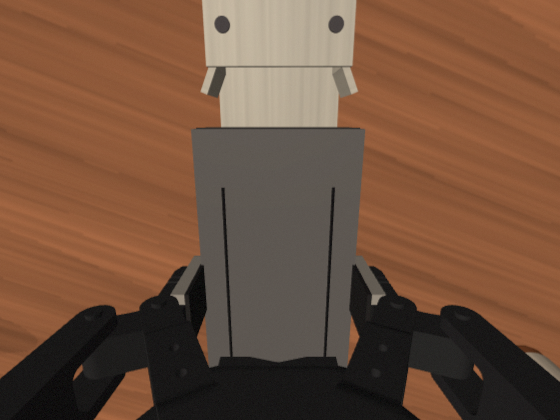

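The wrist view shows the box at (279,245) in line with the case mouth at (280,66). The flared guides are at (213,80) and (345,80). The case yaw is about 20.5°, and the box is 118 mm short of the case origin with under 1 mm lateral error. I'll lower it to the ledge and slide it forward.

```bash
python3 -m pendant '[{"offset":[0,0,25],"turn":[0,0,0.1]},{"offset":[0,0,50],"turn":[0,0,0.1]},{"offset":[0,0,66],"turn":[0,0,0.1]},{"offset":[0,0,71],"turn":[0,0,0.1]},{"offset":[0,0,71],"turn":[0,0,0.1]}]'
python3 -m pendant '[{"offset":[5,0,0],"turn":[0,0,0]},{"offset":[12,0,0],"turn":[0,0,0]},{"offset":[20,0,0],"turn":[0,0,0]},{"offset":[25,0,0],"turn":[0,0,0]},{"offset":[25,0,0],"turn":[0,0,0]}]'
python3 -m pendant '[{"offset":[5,0,0],"turn":[0,0,0]},{"offset":[10,0,0],"turn":[0,0,0]},{"offset":[15,0,0],"turn":[0,0,0]},{"offset":[20,0,0],"turn":[0,0,0]},{"offset":[20,0,0],"turn":[0,0,0]}]'
```

```text
t: 22.13
tcp_pos: [0.4921, 0.2019, 0.1873]
eef_rot: [0.984, 0.18, -0.002, 0.0]
force: [-0.4, -0.5, -5.5]
width: 0.064
grip_force: 98.5
t: 22.55
tcp_pos: [0.5176, 0.2115, 0.1896]
eef_rot: [0.984, 0.178, 0.002, -0.0]
force: [-0.2, -0.4, -6.1]
width: 0.0637
grip_force: 98.5
t: 22.97
tcp_pos: [0.5357, 0.2183, 0.1888]
eef_rot: [0.984, 0.178, 0.001, -0.0]
force: [0.1, -0.3, -5.5]
width: 0.0639
grip_force: 98.5
```

```bash
python3 -m pendant '[{"offset":[0,0,2],"turn":[0,0,0]},{"offset":[6,0,2],"turn":[0,0,0]},{"offset":[12,0,2],"turn":[0,0,0]},{"offset":[21,0,2],"turn":[0,0,0]},{"offset":[21,0,2],"turn":[0,0,0]}]'
python3 -m pendant '[{"offset":[0,0,1],"turn":[0,0,0]},{"offset":[0,0,2],"turn":[0,0,0]},{"offset":[0,0,2],"turn":[0,0,0]}]'
python3 goto.py 554.9 226 186 -69.5
```

```text
t: 23.38
tcp_pos: [0.556, 0.2258, 0.187]
eef_rot: [0.984, 0.178, 0.001, -0.0]
force: [0.3, 0.3, -4.8]
width: 0.0638
grip_force: 98.5
t: 23.63
tcp_pos: [0.5546, 0.2254, 0.1857]
eef_rot: [0.984, 0.178, 0.001, -0.0]
force: [0.2, -0.0, 1.7]
width: 0.0635
grip_force: 99.1
pos [554.6 225.4 185.7] joints [ 0.26  0.72  1.55 -0.    0.87  1.47] F [ 0.19 -0.04  1.74] w 63.5 t 23.63
offset [ 0.5 -0.4 -0.3] turn [ 0.  -0.1  0. ]
```

The box rests on the ledge, 36 mm into the sleeve. I'll release it, go round behind and push with closed fingers.

```bash
python3 -m pendant '[{"offset":[0,0,0],"turn":[0,0,0]},{"offset":[0,0,0],"turn":[0,0,0]},{"offset":[0,0,0],"turn":[0,0,0]},{"offset":[0,0,-20],"turn":[0,0,0]},{"offset":[0,0,-50],"turn":[0,0,0]}]' -1
python3 -m pendant '[{"offset":[0,0,0],"turn":[0,0,0]},{"offset":[-35,0,0],"turn":[0,0,0]},{"offset":[-70,0,0],"turn":[0,0,0]},{"offset":[-95,0,0],"turn":[0,0,0]},{"offset":[-95,0,0],"turn":[0,0,0]}]' 1 30
python3 -m pendant '[{"offset":[0,0,0],"turn":[0,0,0]},{"offset":[0,0,0],"turn":[0,0,0]},{"offset":[0,0,0],"turn":[0,0,0]}]'
python3 goto.py 466.3 194 192 -69.5
python3 - <<'E'
from h import *
from workcell import robot
c=robot.read_camera("wrist");P=pts(c)
cv2.imwrite("pics/w6.png",c["frame"])
m=((c["depth"]>.1)&(abs(P[...,2]-.032)<.003)&(P[...,0]>.42)&(P[...,0]<.7)&(P[...,1]>.1)).astype(np.uint8)
k,l,st,_=cv2.connectedComponentsWithStats(m,connectivity=4)
for i in range(1,k):
    if st[i,4]>200:
        print(rect(P[l==i]),st[i]); X=P[l==i][:,:2]*1000; a=np.deg2rad(20.5);print("u",np.percentile(X@[np.cos(a),np.sin(a)],[.5,99.5]),"(case origin u=650)")
E
```

```text
t: 24.05
tcp_pos: [0.5533, 0.225, 0.2324]
eef_rot: [0.984, 0.178, -0.003, 0.0]
force: [0.4, 0.7, -0.4]
width: 0.0855
grip_force: 0.0
t: 24.47
tcp_pos: [0.461, 0.1909, 0.2341]
eef_rot: [0.984, 0.178, -0.003, 0.0]
force: [-0.7, 0.3, -0.2]
width: 0.0258
grip_force: 0.0
t: 24.72
tcp_pos: [0.4665, 0.1923, 0.2349]
eef_rot: [0.984, 0.178, 0.001, -0.0]
force: [-1.1, -0.1, 0.0]
width: 0.0
grip_force: 0.0
pos [466.5 192.3 234.9] joints [0.24 0.51 1.79 0.   0.83 1.45] F [-1.06 -0.1   0.04] w 0.0 t 24.72
offset [ 0.3 -1.7 42.9] turn [ 0.  -0.1  0. ]
c=(537.8,220.0) L=100.3 W=66.5 ang=20.4 n=25647 z=31.8 [  208     0   139   202 25647]
u [531.331755  629.9205097] (case origin u=650)
```

View pics/w6.png

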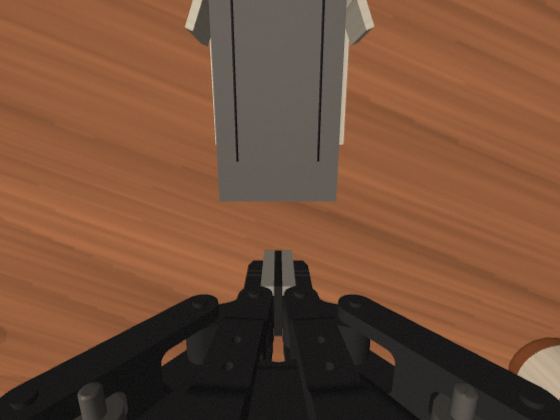

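The box rear face is at (278,200), square to the guides and 118.7 mm behind the case origin. The closed fingertips at (278,270) are centred behind it. I'll lower them and push.

```bash
python3 -m pendant '[{"offset":[0,1,20],"turn":[0,0,0]},{"offset":[0,1,36],"turn":[0,0,0]},{"offset":[0,1,43],"turn":[0,0,0]},{"offset":[0,1,43],"turn":[0,0,0]}]'
python3 -m pendant '[{"offset":[8,0,0],"turn":[0,0,0]},{"offset":[14,0,0],"turn":[0,0,0]},{"offset":[19,0,0],"turn":[0,0,0]},{"offset":[24,0,0],"turn":[0,0,0]},{"offset":[30,0,0],"turn":[0,0,0]}]'
python3 -m pendant '[{"offset":[5,0,0],"turn":[0,0,0]},{"offset":[11,0,0],"turn":[0,0,0]},{"offset":[17,0,0],"turn":[0,0,0]},{"offset":[23,0,0],"turn":[0,0,0]},{"offset":[28,0,0],"turn":[0,0,0]}]'
python3 -m pendant '[{"offset":[2,0,0],"turn":[0,0,0]},{"offset":[4,0,0],"turn":[0,0,0]},{"offset":[6,0,0],"turn":[0,0,0]},{"offset":[8,0,0],"turn":[0,0,0]},{"offset":[8,0,0],"turn":[0,0,0]}]'
python3 goto.py 541 222 192 -69.5
```

```text
t: 25.1
tcp_pos: [0.4657, 0.1911, 0.1901]
eef_rot: [0.984, 0.178, -0.001, 0.0]
force: [-0.2, -0.2, 0.0]
width: -0.0001
grip_force: 0.0
t: 25.52
tcp_pos: [0.4936, 0.2016, 0.1922]
eef_rot: [0.984, 0.178, -0.001, 0.0]
force: [-4.1, -2.0, 3.9]
width: -0.0
grip_force: 2.8
t: 25.93
tcp_pos: [0.5203, 0.2116, 0.1921]
eef_rot: [0.984, 0.178, -0.0, 0.0]
force: [-6.3, -2.6, 5.5]
width: 0.0001
grip_force: 2.9
t: 26.35
tcp_pos: [0.5277, 0.2143, 0.1918]
eef_rot: [0.984, 0.178, 0.0, -0.0]
force: [-3.2, -1.0, 1.9]
width: 0.0001
grip_force: 1.5
pos [527.7 214.3 191.8] joints [0.25 0.67 1.64 0.   0.84 1.46] F [-3.24 -0.97  1.9 ] w 0.1 t 26.35
offset [15.1 -2.5 -0.2] turn [-0. -0.  0.]
```

Sliding with light friction. I'll continue in small steps until the stop is felt.

```bash
python3 -m pendant '[{"offset":[1.5,0,0],"turn":[0,0,0]},{"offset":[3,0,0],"turn":[0,0,0]},{"offset":[4.5,0,0],"turn":[0,0,0]},{"offset":[6,0,0],"turn":[0,0,0]}]'
python3 -m pendant '[{"offset":[1,0,0],"turn":[0,0,0]},{"offset":[2,0,0],"turn":[0,0,0]},{"offset":[3,0,0],"turn":[0,0,0]}]'
python3 goto.py 541 222 192 -69.5
```

```text
t: 26.68
tcp_pos: [0.533, 0.2163, 0.1917]
eef_rot: [0.984, 0.178, -0.0, 0.0]
force: [-5.5, -2.0, 3.7]
width: -0.0002
grip_force: 2.6
t: 26.93
tcp_pos: [0.5358, 0.2173, 0.1917]
eef_rot: [0.984, 0.178, -0.0, 0.0]
force: [-5.4, -2.0, 3.7]
width: 0.0002
grip_force: 2.6
pos [535.8 217.3 191.7] joints [0.25 0.68 1.61 0.   0.85 1.47] F [-5.36 -1.98  3.74] w 0.2 t 26.93
offset [ 6.5 -2.5 -0.3] turn [-0.  0.  0.]
```

```bash
for i in 1 2 3; do python3 -m pendant '[{"offset":[0.7,0,0],"turn":[0,0,0]},{"offset":[1.4,0,0],"turn":[0,0,0]},{"offset":[2,0,0],"turn":[0,0,0]}]' | grep -E "tcp|force:"; done
```

```text
tcp_pos: [0.5375, 0.218, 0.1917]
force: [-5.8, -1.8, 4.2]
grip_force: 3.8
tcp_pos: [0.5382, 0.2183, 0.1916]
force: [-13.7, -6.1, 10.2]
grip_force: 6.9
tcp_pos: [0.539, 0.2185, 0.1916]
force: [-18.9, -9.6, 16.8]
grip_force: 10.5
```

The force rises sharply where the stop should be (TCP about 8.7 mm behind the expected rear face). I'll back off, raise and check.

```bash
python3 -m pendant '[{"offset":[-10,0,0],"turn":[0,0,0]},{"offset":[-30,0,0],"turn":[0,0,0]},{"offset":[-50,0,0],"turn":[0,0,0]},{"offset":[-50,0,-35],"turn":[0,0,0]},{"offset":[-50,0,-70],"turn":[0,0,0]}]'>/dev/null
python3 -m pendant '[{"offset":[-20,0,-30],"turn":[0,0,0]},{"offset":[-20,0,-30],"turn":[0,0,0]},{"offset":[-20,0,-30],"turn":[0,0,0]},{"offset":[-20,0,-30],"turn":[0,0,0]}]'
python3 - <<'E'
from h import *
from workcell import robot
c=robot.read_camera("wrist");P=pts(c);cv2.imwrite("pics/w7.png",c["frame"])
a=np.deg2rad(20.5);e=[np.cos(a),np.sin(a)];f=[-np.sin(a),np.cos(a)]
for nm,z in(("box",.032),("roof",.041)):
    m=((c["depth"]>.1)&(abs(P[...,2]-z)<.003)&(P[...,0]>.42)&(P[...,0]<.75)&(P[...,1]>.1)).astype(np.uint8)
    k,l,st,_=cv2.connectedComponentsWithStats(m,connectivity=4);i=1+np.argmax(st[1:,4]);X=P[l==i]*1000
    print(nm,rect(X/1000),st[i],"u",np.percentile(X[:,:2]@e,[.5,99.5]).round(1),"v",np.percentile(X[:,:2]@f,[.5,99.5]).round(1),"z",np.percentile(X[:,2],[5,95]).round(1))
c=robot.read_camera("top");P=pts(c)
def comps(name,u0,u1,v0,v1,z0,z1):
    m=np.zeros((420,560),np.uint8);m[v0:v1,u0:u1]=1
    m&=((P[...,2]>z0)&(P[...,2]<z1)).astype(np.uint8)
    n,l,st,_=cv2.connectedComponentsWithStats(m,connectivity=4)
    for i in range(1,n):
        if st[i,4]>25:print(name,rect(P[l==i]))
comps("box",315,405,165,250,.064,.085)
comps("jar",270,305,240,275,.07,.1);comps("tray",410,460,180,230,.008,.06)
E
```

```text
t: 28.43
tcp_pos: [0.4764, 0.195, 0.2916]
eef_rot: [0.984, 0.178, 0.001, -0.0]
force: [0.1, -0.5, 0.1]
width: -0.0001
grip_force: 0.0
box c=(565.8,230.6) L=66.3 W=41.1 ang=-69.5 n=6330 z=31.8 [ 226   47  100   66 6330] u [590.2 630.6] v [-14.9  50.5] z [30.7 33. ]
roof c=(596.4,240.9) L=80.6 W=26.6 ang=-69.1 n=6059 z=40.8 [ 212    0  131   49 6059] u [629.9 655.5] v [-22.7  56.5] z [39.5 42.2]
box c=(573.8,-242.8) L=135.3 W=30.6 ang=22.1 n=551 z=71.8
box c=(549.7,-178.2) L=135.2 W=29.4 ang=23.0 n=547 z=71.9
jar c=(429.8,-41.5) L=48.0 W=47.1 ang=-24.4 n=292 z=84.8
tray c=(597.8,-457.3) L=101.0 W=87.5 ang=9.6 n=447 z=25.1
```

View pics/w7.png

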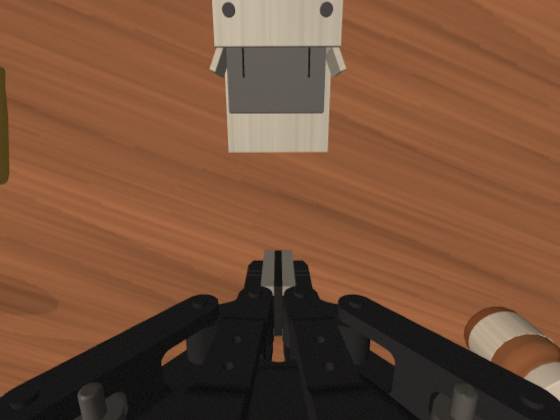

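The box sticks out of the mouth at (278,80) by 40 mm, as it should when home. It lies flat and centred, its top is at 32 mm, and its yaw matches the case within about 0.5°. The two empty boxes, jar and tray have not moved. Handing in.

```bash
python3 -c "
from workcell import robot
print(robot.hand_in())"
```

```text
the job is handed in; nothing more can be done
None
```

Box_3 was the heavy one (about 5.8 N lifted, against 1–2 N for the others); it now lies flat in the case against the stop with 40 mm sticking out, the two empty boxes, jar and tray measured unmoved, I did not re-measure the screwdriver, and the job is handed in with no verdict shown.

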